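# Lock the microscope's hold-down clamp with its second nut and cap the stud

## Robot

A 6-joint arm with a two-finger parallel gripper is mounted at the origin on the work surface. World frame = base frame: x ahead of the robot, y to its left, z up, the work surface at z = 0. Lengths are in m, angles in rad, forces in N, time in s.
With the tool pointing down it reaches from about 0.425 to 0.925 m from the base axis. Payload 12.5 kg.
Tool frame: the origin (TCP) lies between the finger pads; the fingertips stand 22 mm ahead of it and the grasp point (between the pads) lies 3 mm ahead of it; y points along the fingers, x is the direction in which the jaws open and shut, and the axes are right-handed (so a half turn about y gives the same grasp; the last joint's range is limited). The gripper opens to 85 mm and grips with 20 to 120 N. Pads are 22 mm wide; open, the fingers measure 114 mm over their backs; the gripper's body (76 mm by 85 mm) begins 54 mm behind the grasp point. The pads swing forward as they close: fully open they stand 13 mm farther back than shut.
Start: joints at [-1.251, 0.491, 1.559, -0, 1.092, -0.106], TCP at [0.258, -0.569, 0.253] pointing down, gripper open.
Joint ranges: [-3.1, 3.1], [-0.84, 2.19], [0.05, 2.79], [-1.13, 4.28], [0.06, 2.93], [-2.69, 2.69]. Speed limits (rad/s): [2.22, 2.22, 2.79, 3.14, 3.14, 3.14].

## Interface

Orientations are given as a rotation vector (axis times angle).
In Python, from station import bot gives the robot as it stands. The module is installed in compiled form; this text tells all that it offers. Calls block until the motion is done:
- bot.move_pose(position, orientation): joint-space move of the TCP to a pose.
- bot.move_straight(position, v=0.15, rotation=None): straight line of the TCP; rotation=None keeps the orientation; v is the mean speed in m/s.
- bot.move_joints(angles): joint-space move.
- bot.open() and bot.gripper_close(): open the fingers fully, or close them until they stop; the grip force is fixed at half the most.
- bot.dwell(seconds).
- bot.ik(position, orientation): joint angles nearest the present ones, or None.
- bot.read_state(): the state.
- bot.camera(name): name is "side" or "top"; returns a dict with "img" (400x640x3 uint8, red, green, blue), "depth" (400x640 float32, m along the optical axis (not along the pixel's ray), 0 where there is no reading), "fx", "fy", "cx", "cy" (pixels), "R" (3x3) and "t" (3): a world point X has camera coordinates R X + t. Camera axes: x right, y down, z forward; pixel columns grow to the right and rows downward; lengths in m; the calibration is good to about 2 mm. A picture is of the moment at which its call begins.
A pose or a line that the arm cannot do raises bot.MotionError and nothing moves.
- bot.hand_in(): hands the job in, once; it reports no verdict.
The state is a dict: "t": time; "q": joint angles; "qd": joint speeds; "joint_torque": joint torques, N m; "tcp_pos": TCP position; "ee_rot": TCP orientation; "contact_force": force on the tool from outside, world axes, zero at the start; "wrist_torque": the same for the moment, N m; "grip_width": finger opening in m.
Only numpy, scipy, OpenCV 4.12 (cv2) and the standard library are available. Lean on these libraries where they do the work, as an engineer would, in place of code of your own. Each camera call takes 0.05 s, during which the arm holds its last target. There are 200 camera calls.

## Task

The strap clamp that holds the microscope to its plate is tight on its brass round nut but not yet locked. Run the knurled steel lock nut down the stud until it meets the brass nut and tighten it against it firmly by hand, without forcing it, then slip the red cap over the end of the stud until it rests on the lock nut. Do not lean on the microscope or ram the cap, and leave the petri dish, the black eyepiece cap and the slide box where they are.

Things in the scene. Friction and masses are not known exactly. Their poses are not given: they have to be found in the camera images.
- plate: dark grey isolation plate, 400 (x) x 500 (y) x 20 mm thick, fixed to the bench; origin at the centre of its underside. It carries the microscope (to +y) and a 16 mm steel clamp stud standing upright at x = -20, y = -65 mm.
- stud_top (a point): centre of the flat top of the upright clamp stud, 16 mm thick; fixed, 53 mm above the strap, 38 mm above the brass nut's upper face. Quick right-hand thread with 6 mm lead: the lock nut goes down 0.95 mm per radian when turned clockwise seen from above.
- strap: steel clamp strap, 32 mm wide, 10 mm thick, along the plate's y from 45 mm on the -y side of the stud to 65 mm on the +y side, its toe on the microscope's base; fixed. Origin on the stud's axis, 3 mm above the strap, at the upper face of a washer 44 mm across.
- round_nut: first nut on the stud: slotted round brass nut, 40 mm across, 12 mm high, tight on the washer, so it does not move. Origin on the stud's axis at its underside; its upper face, 12 mm higher, is what the lock nut is tightened against.
- lock_nut: knurled steel lock nut above the brass one: round, 50 mm across, 20 mm high. Origin on the stud's axis at its underside, 2.3 to 4.0 mm above the brass nut at the start (2.4 to 4.2 rad of turning). It turns with a drag of 0.06 N m and stays where it is let go. Once it meets the brass nut the torque climbs steadily. Firmly hand-tight is about 0.5 N m; more than 0.7 N m is forcing it.
- stud_cap: red plastic cap for the stud, a round cup standing open end down: 30 mm across, 34 mm high, bore 20 mm across and 24 mm deep; loose, 30 g. Origin at the centre of its open rim, z towards its closed top. On the stud its rim rests on the lock nut's upper face, 17 to 19 mm below the stud's top.
- microscope: cream stereo microscope fixed on the plate to +y of the stud, eyepieces to -x: base 250 x 190 x 36 mm, its nearer side 45 mm from the stud's axis; column and head up to 340 mm above the plate over its middle, nowhere nearer than 75 mm to the stud's axis. Origin at the centre of the base's underside.
- petri_dish: closed glass petri dish, 92 mm across, 16 mm high, loose; origin at the centre of its underside.
- eyepiece_cap: black round eyepiece cap, 54 mm across, 18 mm high, loose; origin at the centre of its underside.
- slide_box: blue slide box with a white lid, 87 x 77 x 34 mm, loose; origin at the centre of its underside.
Mind the look-alikes: they are no part of the job. There is more than one size of the stud_cap; the job needs the smallest.

How it is judged:
By the outcome, as a careful person would: the job done as asked, in the order asked, and still so for the second after the job is handed in, with the robot touching nothing.
It also fails if it takes over 72 s, if anything falls off the work surface, if the arm or the gripper's body presses on something with over 40 N, if the wrist force passes 120 N, or if a joint passes its speed limit or range.

## Working session

There is one attempt and no reset: what is moved stays moved. The work goes in short steps, each a Python script; the robot and the scene stay as the last script left them, time stands still between calls to the robot, and variables do not carry over. Pictures are saved under pics/ and viewed, about 8 in all and at most 12, crops included, and the job is handed in when it is done.

```bash
mkdir -p pics; cat > h.py <<'E'
import numpy as np, cv2
from station import bot
def snap(n,f):
    c=bot.camera(n); cv2.imwrite(f'pics/{f}.png',c['img'][:,:,::-1]); np.savez(f'pics/{f}.npz',**c); return c
def pt(c,u,v,z=None):
    r=np.array([(u-c['cx'])/c['fx'],(v-c['cy'])/c['fy'],1.]); R=c['R'];o=-R.T@c['t'];d=R.T@r
    if z is None: return o+d*c['depth'][int(v),int(u)]
    return o+d*(z-o[2])/d[2]
def cloud(c):
    v,u=np.mgrid[:400,:640]; d=c['depth']
    P=np.stack([(u-c['cx'])/c['fx']*d,(v-c['cy'])/c['fy']*d,d],-1)
    W=(P-c['t'])@c['R']; W[d==0]=np.nan; return W
E
python3 - <<'E'
from h import *
for n in('top','side'):
    c=snap(n,n+'0'); print(n,c['fx'],-c['R'].T@c['t'])
    W=cloud(c); i=c['img'].astype(int); m=((i[...,0]>110)&(i[...,1]<70)&(i[...,2]<70)).astype(np.uint8)
    k,l,s,ce=cv2.connectedComponentsWithStats(m)
    for j in range(1,k):
        if s[j,4]>15: print(s[j],ce[j],np.nanmedian(W[l==j],0),np.nanmax(W[l==j],0))
s=bot.read_state(); print(s)
E
```

```text
top 393.83906885510527 [ 0.44005418 -0.01039723  0.81477163]
[391 165  25  24 435] [403.31034483 176.35402299] [ 0.61615244 -0.19096588  0.04630769] [ 0.65113804 -0.17347843  0.05139079]
[338 189  14  15 167] [344.47305389 196.37125749] [ 0.5770156  -0.07101823  0.05311492] [ 0.59775205 -0.05764151  0.0569121 ]
[413 243  26  22 439] [425.8405467  253.50797267] [ 0.46167262 -0.22521475  0.04651845] [ 0.48378713 -0.20605522  0.05066562]
side 364.2259692745039 [ 0.33017734 -0.55463956  0.44172233]
[315 225  16  24 282] [321.64539007 236.83333333] [ 0.57018736 -0.08128674  0.04335605] [ 0.61252371 -0.02415353  0.05565758]
[366 262  28  35 582] [379.05670103 282.51890034] [ 0.60484394 -0.21314166  0.02697916] [ 0.67430681 -0.15222808  0.04961885]
[284 307  31  43 658] [299.74468085 334.67933131] [ 0.45239299 -0.24723523  0.02707276] [ 0.49846089 -0.1848954   0.04955356]
{'t': 0.1, 'q': array([-1.25061105e+00,  4.91505964e-01,  1.55932202e+00,  2.00323645e-05,
        1.09169665e+00, -1.05595572e-01]), 'qd': array([-7.21655295e-05, -1.62049338e-03, -2.32491486e-03,  8.65169720e-04,
        1.09634870e-03,  4.61182932e-04]), 'joint_torque': array([ 2.58372536e-03, -6.19447732e+01, -2.62023622e+01, -1.34040752e-04,
        2.92208075e-03,  5.07279168e-06]), 'tcp_pos': array([ 0.25812632, -0.56904769,  0.25280491]), 'ee_rot': array([-1.3804433 ,  0.89062558, -0.88945149]), 'contact_force': array([0.51304225, 0.33249245, 0.2415051 ]), 'wrist_torque': array([-0.03551558, -0.01010668, -0.0381127 ]), 'grip_width': 0.08538074858032858}
```

View pics/top0.png

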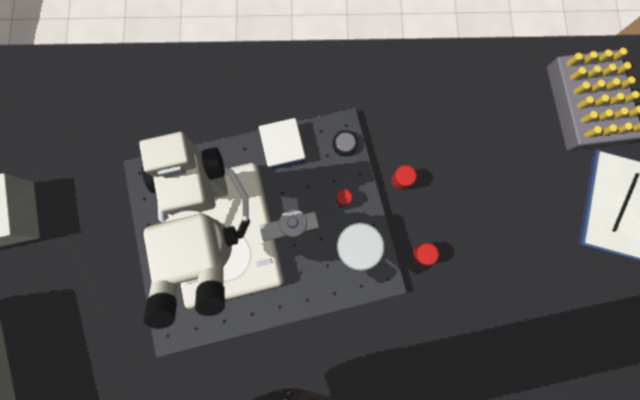

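View pics/side0.png

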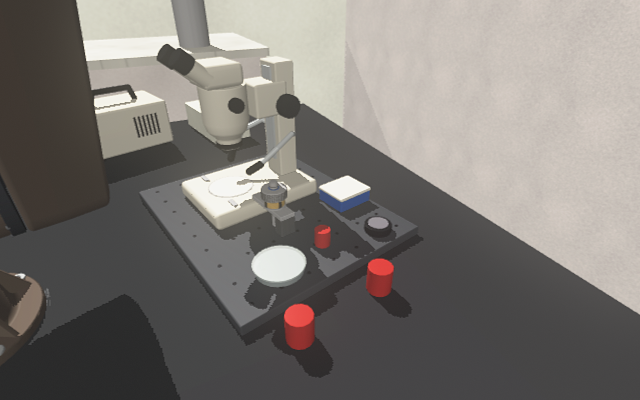

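The red things are at top-view (344,196), (403,176) and (426,253). The first is about 28 mm wide and stands on the plate with its top at z≈0.054. The other two are about 48 mm wide and stand on the bench. So I choose the cap at (344,196). The stud and lock nut are at top (292,222), side (272,190).

```bash
python3 - <<'E'
from h import *
T=np.load('pics/top0.npz');S=np.load('pics/side0.npz')
for c,(u0,v0),n in((T,(292,222),'top'),(S,(272,190),'side')):
    W=cloud(c); print(n); 
    v,u=np.mgrid[:400,:640]; m=(abs(u-u0)<25)&(abs(v-v0)<25)
    print(np.histogram(W[m][:,2],bins=np.arange(.05,.14,.005)))
    for lo,hi in((.096,.108),(.112,.13)):
        k=m&(W[...,2]>lo)&(W[...,2]<hi); P=W[k]; print(lo,len(P),P.mean(0) if len(P) else 0,P.min(0),P.max(0))
    g=c['img']
# cap: top-face ring via masks
for c,b,n in((T,(338,189,14,15),'top'),(S,(315,225,16,24),'side')):
    W=cloud(c);i=c['img'].astype(int);m=(i[...,0]>100)&(i[...,0]>2*i[...,1])
    k=np.zeros_like(m);k[b[1]-4:b[1]+b[3]+4,b[0]-4:b[0]+b[2]+4]=1;m&=k
    vv,uu=np.nonzero(m);print(n,'cap',uu.min(),uu.max(),vv.min(),vv.max(),len(uu)); P=W[m]; 
    t=P[(P[:,2]>.050)&(P[:,2]<.06)];print(len(t),t.mean(0),t.min(0),t.max(0))
a=T['img'][150:270,240:400];b=S['img'][160:280,220:380]
cv2.imwrite('pics/crop1.png',cv2.resize(np.vstack([a,b]),None,fx=2.5,fy=2.5,interpolation=2)[:,:,::-1])
q=[pt(T,*p,.02)[:2] for p in((125,160),(358,108),(408,292),(155,356))];print(q)
E
```

```text
top
(array([ 30,  16, 217, 184,   0,   0,   0,   7,   7,  12, 450,  77,   6,
        61,   1,   0,   0]), array([0.05 , 0.055, 0.06 , 0.065, 0.07 , 0.075, 0.08 , 0.085, 0.09 ,
       0.095, 0.1  , 0.105, 0.11 , 0.115, 0.12 , 0.125, 0.13 , 0.135]))
0.096 537 [0.5219411  0.02995018 0.10356613] [0.49737918 0.00492244 0.09616578] [0.54697068 0.05399868 0.10798988]
0.112 65 [0.52233983 0.02968038 0.11773312] [0.51540335 0.02236219 0.11321626] [0.53019376 0.03676811 0.12091762]
side
(array([117, 765, 105, 262,  88,  64,  21,  46,  64,  66, 220,  93,  49,
        49,   2,   0,   0]), array([0.05 , 0.055, 0.06 , 0.065, 0.07 , 0.075, 0.08 , 0.085, 0.09 ,
       0.095, 0.1  , 0.105, 0.11 , 0.115, 0.12 , 0.125, 0.13 , 0.135]))
0.096 354 [0.51559823 0.02834714 0.1031649 ] [0.49445146 0.00124276 0.096027  ] [0.54528311 0.11927693 0.10796838]
0.112 76 [0.51677127 0.05843806 0.11625812] [0.50271649 0.01948225 0.11212316] [0.52843726 0.11773203 0.12029264]
top cap 337 351 189 203 179
163 [ 0.57645389 -0.06902763  0.05317157] [ 0.56330016 -0.0818596   0.05018933] [ 0.59164679 -0.05568382  0.0569121 ]
side cap 315 330 225 247 314
135 [ 0.57355783 -0.07416123  0.05360927] [ 0.56010296 -0.08578095  0.05000189] [ 0.58801668 -0.05858834  0.05594228]
[array([0.66975655, 0.37832079]), array([ 0.77369665, -0.10926033]), array([ 0.38775801, -0.19152572]), array([0.28279751, 0.29877459])]
```

View pics/crop1.png

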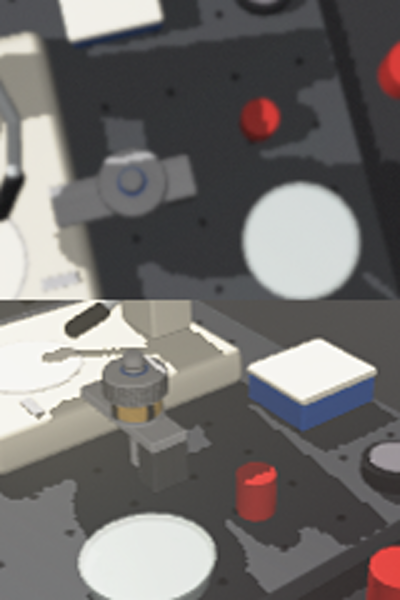

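The crop confirms the setup. Upper half: the stud and lock nut, with the small red cap at full-frame (344,196). Lower half: the lock nut sits above brass, and the small cap stands open end down on the plate. Stud axis ≈ (0.522, 0.030), stud top z .119 and nut top ≈ .104, which match the given sizes. Next I plan the wrist range for the turning.

```bash
cat >> h.py <<'E'
from scipy.spatial.transform import Rotation as Ro
def down(a): # jaw axis at angle a in world
    c,s=np.cos(a),np.sin(a); return Ro.from_matrix(np.array([[c,s,0],[s,-c,0],[0,0,-1.]])).as_rotvec()
def qa(p,a,q6=None):
    q=np.array(bot.ik(p,down(a)))
    if q6 is not None: q[5]=q6
    return q
def st(tag=''):
    s=bot.read_state(); print(tag,'t%.2f'%s['t'],'p',np.round(s['tcp_pos'],4),'F',np.round(s['contact_force'],1),'M',np.round(s['wrist_torque'],3),'w%.4f'%s['grip_width'],'q6 %.3f'%s['q'][5]); return s
E
python3 - <<'E'
from h import *
T=np.load('pics/top0.npz')
s=st(); M=Ro.from_rotvec(s['ee_rot']).as_matrix(); print(M.round(2))
for z in(.18,.0965):
  for a in np.arange(-3,3.1,1): 
    q=bot.ik([.522,.0295,z],down(a)); print(a,None if q is None else np.round(q,3))
for uv in((344,196),(292,222)): print(pt(T,*uv,.054),pt(T,*uv,.119))
print(pt(T,360,247,.036))
E
```

```text
t0.10 p [ 0.2581 -0.569   0.2528] F [0.5 0.3 0.2] M [-0.036 -0.01  -0.038] w0.0854 q6 -0.106
[[ 0.41 -0.    0.91]
 [-0.91  0.    0.41]
 [-0.   -1.    0.  ]]
-3.0 [-0.46   0.88   1.826  1.014  1.812  1.938]
-2.0 [-0.181  0.997  1.416  0.327  2.272  1.786]
-1.0 [ 0.123  0.994  1.423 -0.57   2.211  1.206]
0.0 None
1.0 [0.262 0.849 2.397 3.977 1.641 1.648]
2.0 [-0.424  0.888  2.507  2.272  1.737  1.378]
3.0 [-0.515  0.849  1.983  1.213  1.683  1.861]
-3.0 [-0.46   1.026  1.805  0.992  1.745  1.83 ]
-2.0 [-0.181  1.116  1.396  0.303  2.178  1.747]
-1.0 [ 0.123  1.115  1.403 -0.534  2.126  1.269]
0.0 None
1.0 [0.262 1.072 2.364 3.996 1.767 1.791]
2.0 [-0.424  1.133  2.469  2.235  1.867  1.214]
3.0 [-0.515  1.01   1.96   1.202  1.633  1.731]
[ 0.57706296 -0.06960565  0.054     ] [ 0.56535699 -0.06454691  0.119     ]
[0.52829438 0.03315768 0.054     ] [0.52075517 0.02943637 0.119     ]
[ 0.47759949 -0.09876388  0.036     ]
```

```bash
sed -i 's/np.array(\[\[c,s,0\],\[s,-c,0\],\[0,0,-1.\]\])/np.array([[c,0,-s],[s,0,c],[0,-1.,0]])/' h.py
python3 - <<'E'
from h import *
for z in(.18,.0965):
  for a in np.arange(-3,3.1,1): 
    q=bot.ik([.522,.0295,z],down(a)); print(a,None if q is None else np.round(q,3))
E
```

```text
-3.0 None
-2.0 [-0.07   0.441  1.89  -0.     0.811  1.93 ]
-1.0 [-0.07   0.441  1.89   0.     0.811  0.93 ]
0.0 [-0.07   0.441  1.89   0.     0.811 -0.07 ]
1.0 [-0.07   0.441  1.89   0.     0.811 -1.07 ]
2.0 [-0.07   0.441  1.89  -0.     0.811 -2.07 ]
3.0 None
-3.0 None
-2.0 [-0.07   0.571  1.957 -0.     0.614  1.93 ]
-1.0 [-0.07   0.571  1.957  0.     0.614  0.93 ]
0.0 [-0.07   0.571  1.957  0.     0.614 -0.07 ]
1.0 [-0.07   0.571  1.957  0.     0.614 -1.07 ]
2.0 [-0.07   0.571  1.957 -0.     0.614 -2.07 ]
3.0 None
```

```bash
python3 - <<'E'
from h import *
P=[.522,.0295]; a=-.07+2.6
bot.move_joints(qa(P+[.20],a)); st('above')
bot.move_straight(P+[.0965],v=.12); st('down')
bot.gripper_close(); st('closed'); snap('side','side1')
E
```

```text
above t2.44 p [0.5222 0.029  0.2   ] F [-0.3 -0.   0.9] M [ 0.035  0.065 -0.   ] w0.0853 q6 -2.599
down t3.46 p [0.5223 0.0295 0.097 ] F [ 0.4 -0.3  0.3] M [ 0.025  0.029 -0.008] w0.0852 q6 -2.600
closed t3.89 p [0.5222 0.0295 0.0973] F [-1.8  0.9  8. ] M [0.037 0.251 0.048] w0.0484 q6 -2.600
```

View pics/side1.png

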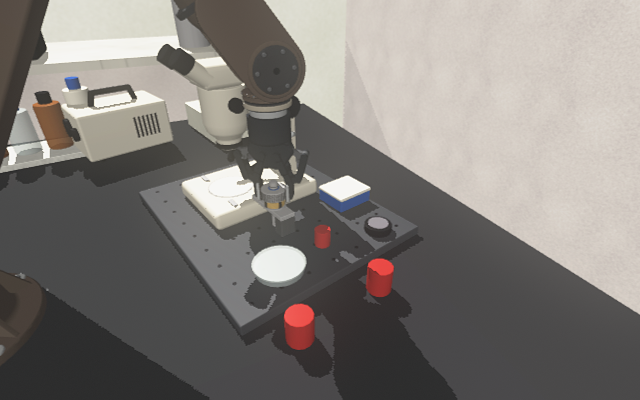

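The picture shows both fingers around the lock nut at about (272,190) and clear of the microscope. Width is 48 mm and the side force is small. Now I turn it.

```bash
cat > turn.py <<'E'
from h import *
P=[.522,.0295]
s=bot.read_state(); z0=.0965; b=s['wrist_torque'][2]
def go(th):
    q=qa(P+[z0-.00095*th],0); q[5]=-2.6+th; bot.move_joints(q); return st('th%.2f'%th)
for th in(1.0,2.1): s=go(th)
while th<5.1:
    th+=.15; s=go(th)
    if abs(s['wrist_torque'][2])>.2: break
E
python3 turn.py
```

```text
th1.00 t4.88 p [0.5228 0.0284 0.0963] F [  0.6 -11.6   5.6] M [-1.782 -0.06  -0.056] w0.0484 q6 -1.600
th2.10 t5.91 p [0.522  0.0273 0.0953] F [ -4.2 -24.1   7.7] M [-3.719  0.8   -0.076] w0.0486 q6 -0.500
th2.25 t6.17 p [0.5218 0.0272 0.0951] F [ -6.1 -25.    8.9] M [-3.864  0.937 -0.056] w0.0485 q6 -0.349
th2.40 t6.44 p [0.5216 0.0271 0.0949] F [ -6.4 -25.3   9.5] M [-3.906  1.062 -0.005] w0.0484 q6 -0.199
th2.55 t6.71 p [0.5213 0.0271 0.0948] F [ -7.1 -25.3  10.3] M [-3.953  1.228 -0.142] w0.0484 q6 -0.049
th2.70 t6.97 p [0.5211 0.0272 0.0946] F [ -9.1 -25.6  10.3] M [-3.934  1.369 -0.031] w0.0487 q6 0.101
th2.85 t7.24 p [0.5209 0.0272 0.0945] F [ -9.8 -26.   12.3] M [-3.947  1.518 -0.044] w0.0483 q6 0.251
th3.00 t7.51 p [0.5207 0.0273 0.0943] F [-10.8 -24.7  12.4] M [-3.822  1.68  -0.052] w0.0485 q6 0.401
th3.15 t7.78 p [0.5206 0.0274 0.0942] F [-11.9 -23.5  13. ] M [-3.767  1.786 -0.035] w0.0485 q6 0.551
th3.30 t8.04 p [0.5204 0.0275 0.094 ] F [-12.8 -22.6  14.3] M [-3.522  1.845 -0.094] w0.0482 q6 0.701
th3.45 t8.31 p [0.5202 0.0277 0.0939] F [-12.9 -21.3  14.3] M [-3.286  2.015 -0.017] w0.0484 q6 0.851
th3.60 t8.57 p [0.5201 0.0279 0.0937] F [-14.3 -19.4  14.5] M [-3.079  2.028 -0.111] w0.0484 q6 1.001
th3.75 t8.84 p [0.52   0.028  0.0936] F [-14.  -17.5  15.2] M [-2.739  2.088 -0.148] w0.0485 q6 1.151
th3.90 t9.11 p [0.5199 0.0282 0.0935] F [-14.3 -15.5  16.7] M [-2.472  2.137 -0.177] w0.0486 q6 1.301
th4.05 t9.38 p [0.5199 0.0284 0.0934] F [-14.1 -13.7  16.5] M [-2.112  2.156 -0.21 ] w0.0488 q6 1.451
```

```bash
python3 - <<'E'
from h import *
D=np.array([[0,.5222,.0295],[1,.5228,.0284],[2.1,.5220,.0273],[2.4,.5216,.0271],[2.7,.5211,.0272],[3,.5207,.0273],[3.3,.5204,.0275],[3.6,.5201,.0279],[3.9,.5199,.0282],[4.05,.5199,.0284]])
A=[];y=[]
for th,px,py in D: # rotation by -th
    c,s=np.cos(-th),np.sin(-th); A+=[[1,0,c,-s],[0,1,s,c]]; y+=[px,py]
r,res,_,_=np.linalg.lstsq(np.array(A),np.array(y),rcond=None); print(r,res, np.abs(np.array(A)@r-y).max())
E
```

```text
[0.52136368 0.02849672 0.00081391 0.00113196] [6.50055717e-08] 0.00012868197446207902
```

The circle fit residual is only 0.13 mm and puts the nut axis at (0.5214, 0.0285). I regrip centred there so side load doesn't spoil the torque reading, and to gain wrist range.

```bash
cat > turn2.py <<'E'
from h import *
C=[.52136,.0285]
def mz(n=5):
    v=[]
    for _ in range(n): bot.dwell(.03); v.append(bot.read_state()['wrist_torque'][2])
    return np.mean(v)
def go(q6,z):
    q=qa(C+[z],0); q[5]=q6; bot.move_joints(q)
if __name__=='__main__':
    bot.open(); go(-1.8,.0930); b=mz(); st('open'); print('base',b)
    bot.gripper_close(); st('closed'); print('closed',mz()-b)
    q6=-1.8; z=.0930
    while q6<2.5:
        q6+=.06; z-=.000057; go(q6,z); m=mz(3)-b; print('%.2f %.3f'%(q6,m),end='; ')
        if m<-.36: break
    st('end')
E
python3 turn2.py
```

```text
open t12.73 p [0.5214 0.0285 0.093 ] F [-0.9  0.3  0. ] M [ 0.019 -0.008 -0.092] w0.0858 q6 -1.800
base -0.03260639071526585
closed t13.17 p [0.5214 0.0283 0.0934] F [-0.9 -1.3  4.8] M [-0.422  0.182 -0.001] w0.0483 q6 -1.800
closed 0.03033603382099528
-1.74 -0.127; -1.68 -0.106; -1.62 -0.131; -1.56 -0.171; -1.50 -0.168; -1.44 -0.199; -1.38 -0.244; -1.32 -0.217; -1.26 -0.248; -1.20 -0.264; -1.14 -0.298; -1.08 -0.293; -1.02 -0.339; -0.96 -0.308; -0.90 -0.386; end t18.58 p [0.5214 0.0282 0.0928] F [-2.1 -2.8  9.7] M [-0.697  0.52  -0.424] w0.0482 q6 -0.899
```

```bash
python3 - <<'E'
from turn2 import *
b=-.033; q6=-.9; L=[]
while q6<.4:
    q6+=.08; go(q6,.0921); m=mz(5)-b; L.append((q6,m)); print('%.2f %.3f'%(q6,m),end='; ')
    if len(L)>2 and np.mean([x[1] for x in L[-2:]])<-.53: break
print(np.polyfit(*np.array(L).T,1)); print('hold',mz(10)-b); st('end')
E
```

```text
-0.82 -0.352; -0.74 -0.371; -0.66 -0.392; -0.58 -0.407; -0.50 -0.391; -0.42 -0.491; -0.34 -0.457; -0.26 -0.548; -0.18 -0.561; [-0.32975135 -0.60599953]
hold -0.5621659039713519
end t22.67 p [0.5213 0.0281 0.0925] F [-0.8 -3.9  6.6] M [-0.625  0.488 -0.563] w0.0484 q6 -0.179
```

Torque rises linearly to 0.56 N·m, so the nut is hand-tight. Now I release it and fetch the cap, squeezing it first across one axis to centre it and then gripping it across the other.

```bash
python3 - <<'E'
from h import *
bot.open(); bot.move_straight([.52136,.0285,.165],v=.15); st('up')
K=[.577,-.0705]; d=np.deg2rad
bot.move_joints(qa(K+[.13],d(-25)))
bot.move_straight(K+[.052],v=.12); st('down'); bot.gripper_close(); st('sq1'); bot.open()
bot.move_straight(K+[.10],v=.15); bot.move_joints(qa(K+[.10],d(65)))
bot.move_straight(K+[.048],v=.12); bot.gripper_close(); st('sq2')
bot.move_straight(K+[.165],v=.15); st('lift')
snap('side','side2');snap('top','top2')
E
python3 -c "
import cv2,numpy as np
a=cv2.imread('pics/side2.png')[100:300,200:440];b=cv2.imread('pics/top2.png')[100:300,240:480]
cv2.imwrite('pics/crop2.png',cv2.resize(np.vstack([a,b]),None,fx=1.5,fy=1.5))"
```

```text
up t23.76 p [0.5211 0.0285 0.1646] F [-0.1  0.1 -0.6] M [ 0.001 -0.004 -0.024] w0.0854 q6 -0.180
down t25.11 p [ 0.5773 -0.0703  0.0526] F [ 0.1  0.  -0.2] M [-0.051  0.001 -0.017] w0.0856 q6 0.201
sq1 t25.68 p [ 0.5771 -0.0705  0.0526] F [-1.6 -0.   6.9] M [ 0.038  0.234 -0.006] w0.0285 q6 0.201
sq2 t29.27 p [ 0.5772 -0.0705  0.0487] F [-2.7  0.4  5.5] M [ 0.058  0.256 -0.016] w0.0287 q6 -1.370
lift t30.21 p [ 0.5766 -0.0704  0.1642] F [ 0.5  1.  -1.3] M [-0.011  0.036  0.055] w0.0286 q6 -1.370
```

View pics/crop2.png

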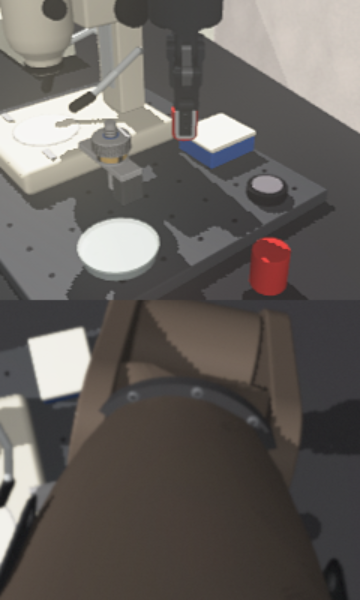

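The cap is held upright in the fingers at crop (185,122), the lock nut is down on the brass at (110,140), and the dish, box and eyepiece cap are undisturbed. Now I place the cap while watching the force.

```bash
python3 - <<'E'
from h import *
C=[.52136,.0285]
bot.move_joints(qa(C+[.165],np.deg2rad(65))); bot.dwell(.2); s=st('over'); f0=s['contact_force'][2]
bot.move_straight(C+[.150],v=.08); st('near')
z=.150
while z>.1265:
    z-=.002 if z>.133 else .001
    bot.move_straight(C+[z],v=.03); s=st('z%.4f'%z)
    if s['contact_force'][2]-f0>5 or np.linalg.norm(s['contact_force'][:2])>8: break
snap('side','side3')
E
python3 -c "
import cv2
a=cv2.imread('pics/side3.png')[100:300,180:420]
cv2.imwrite('pics/crop3.png',cv2.resize(a,None,fx=2.5,fy=2.5))"
```

```text
over t31.03 p [0.5218 0.0278 0.1648] F [ 0.2 -0.4 -0.3] M [-0.012 -0.004  0.019] w0.0286 q6 -1.207
near t31.38 p [0.5213 0.0282 0.1496] F [-0.4  0.3 -0.3] M [ 0.022 -0.018 -0.023] w0.0286 q6 -1.206
z0.1480 t31.62 p [0.5214 0.0285 0.1481] F [-0.9  0.9 -0.1] M [ 0.051 -0.03  -0.008] w0.0287 q6 -1.206
z0.1460 t31.88 p [0.5213 0.0285 0.146 ] F [0.1 0.2 0.6] M [-0.011  0.01  -0.012] w0.0286 q6 -1.206
z0.1440 t32.12 p [0.5213 0.0285 0.1439] F [ 0.9 -0.9 -0.2] M [-0.054  0.001  0.034] w0.0288 q6 -1.206
z0.1420 t32.38 p [0.5213 0.0285 0.1419] F [0.6 0.4 0.3] M [ 0.01  -0.018  0.037] w0.0288 q6 -1.206
z0.1400 t32.62 p [0.5213 0.0285 0.1399] F [-0.2 -0.3 -0.4] M [-0.001 -0.064 -0.04 ] w0.0289 q6 -1.206
z0.1380 t32.88 p [0.5213 0.0285 0.1379] F [-0.7  0.6  0.4] M [ 0.002  0.006 -0.043] w0.0285 q6 -1.206
z0.1360 t33.12 p [0.5213 0.0285 0.1359] F [-1.   0.2 -0.8] M [-0.021 -0.008  0.018] w0.0286 q6 -1.206
z0.1340 t33.38 p [0.5213 0.0285 0.1339] F [ 0.9  0.9 -1.4] M [-0.037  0.021  0.015] w0.0283 q6 -1.206
z0.1320 t33.62 p [0.5213 0.0285 0.1319] F [ 0.7  0.4 -0.1] M [0.022 0.032 0.018] w0.0286 q6 -1.206
z0.1310 t33.88 p [0.5213 0.0285 0.1309] F [-0.9  0.6 -0.3] M [-0.015 -0.023  0.022] w0.0288 q6 -1.206
z0.1300 t34.12 p [0.5213 0.0285 0.1299] F [ 1.  -0.4 -0.3] M [0.047 0.056 0.012] w0.0284 q6 -1.206
z0.1290 t34.38 p [0.5213 0.0285 0.1289] F [-0.5  0.2 -0.8] M [-0.052 -0.019  0.02 ] w0.0281 q6 -1.206
z0.1280 t34.62 p [0.5215 0.0285 0.1285] F [-0.9  0.   6.1] M [ 0.027  0.3   -0.003] w0.0284 q6 -1.206
```

View pics/crop3.png

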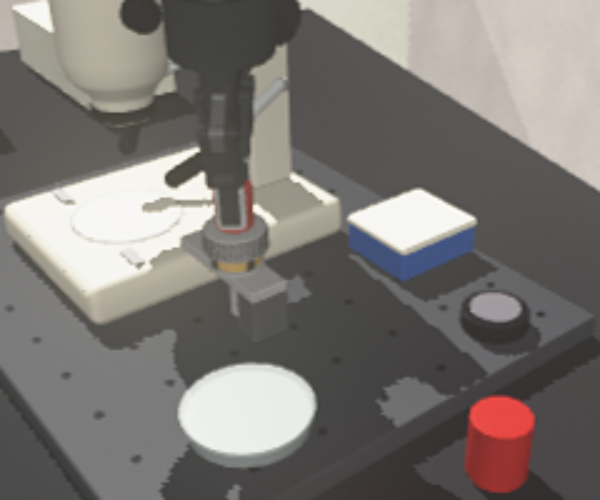

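The cap (crop (238,205)) sits on the lock nut. Contact came at the expected height with 6 N, so I release, back off and check.

```bash
python3 - <<'E'
from h import *
bot.open(); st('open'); bot.move_straight([.52136,.0285,.21],v=.12)
bot.move_joints([-1.0,.3,1.56,0,1.28,-.1]) ; st('away')
c=snap('top','top4'); d=snap('side','side4'); W=cloud(c)
i=c['img'].astype(int);m=(i[...,0]>110)&(i[...,0]>2*i[...,1]);k,l,s,ce=cv2.connectedComponentsWithStats(m.astype(np.uint8))
for j in range(1,k):
    if s[j,4]>15: print(s[j],np.nanmedian(W[l==j],0).round(4))
T=np.load('pics/top0.npz')
for n,(u,v) in dict(dish=(360,247),eye=(345,142),box=(282,142)).items():
    f=lambda x:x['img'][v-28:v+28,u-28:u+28].astype(np.float32).mean(2)
    print(n,cv2.phaseCorrelate(f(T),f(c)))
cv2.imwrite('pics/crop4.png',cv2.resize(np.vstack([c['img'][100:300,220:460],d['img'][100:300,180:420]])[:,:,::-1],None,fx=1.5,fy=1.5))
E
```

```text
open t35.27 p [0.5214 0.0285 0.128 ] F [ 0.2 -1.3 -0.2] M [ 0.021  0.014 -0.017] w0.0851 q6 -1.206
away t37.96 p [ 0.3561 -0.4312  0.3652] F [ 1.1 -0.1 -0.6] M [ 0.028  0.009 -0.016] w0.0852 q6 -0.100
[391 165  25  23 432] [ 0.616  -0.1909  0.0466]
[284 213  16  16 184] [0.5219 0.0302 0.1329]
[413 243  26  22 438] [ 0.4616 -0.225   0.0467]
dish ((-0.011276895886613403, -0.01657628337017414), 0.999345752398173)
eye ((-0.005918555559599525, 0.02998074568169784), 0.9891366344028049)
box ((0.003153635841432134, -0.033127067474143956), 0.9844424806700812)
```

View pics/crop4.png

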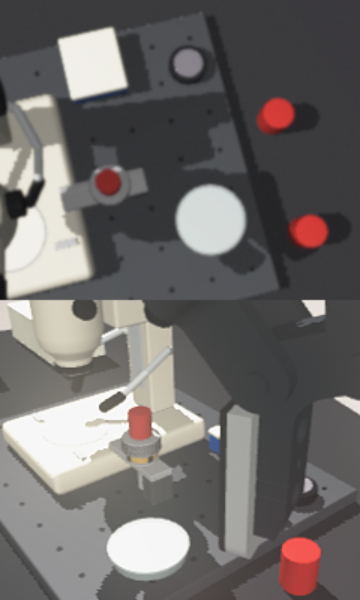

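The cap stands upright on the stud, at crop top (107,182) and side (140,422). Its top is at z≈.133–.135, as it should be, and the other things are unmoved. I hand in.

```bash
python3 -c "
from station import bot
bot.hand_in()"
```

```text
the job is handed in; nothing more can be done
```

The lock nut is tight against the brass nut, the small red cap is on the stud, and I handed the job in at about 38 s of the 72 s.

- **Lock nut:** I turned it about 4 rad in one grip, then regripped centred on the stud axis and turned about 1.6 rad more. The torque climbed steadily to about 0.56 N·m at the end. I stopped there, above the 0.5 N·m for hand-tight and below the 0.7 N·m limit.
- **Side load:** in the first grip the jaws were about 1.4 mm off the stud axis, which put up to about 27 N sideways on the nut. Regripping on the fitted axis removed it.
- **Cap:** it slid over the stud with no side load and met the lock nut at the expected height with about 6 N. After release it stood upright on the axis. Its top measured z = 0.133 m against an expected 0.135 m, which is within the camera's 2 mm.
- **Other things:** the dish, eyepiece cap and slide box shifted less than 0.04 pixel between the first and last pictures. The two larger red caps are where they were.

No final check failed or disagreed with another.

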